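# Shut the tank branch and cap its stub

## Robot

A 6-joint arm with a two-finger parallel gripper is mounted at the origin on the work surface. World frame = base frame: x ahead of the robot, y to its left, z up, the work surface at z = 0. Lengths are in m, angles in degrees, forces in N, time in s.
With the tool pointing down it reaches from about 0.275 to 0.725 m from the base axis. Payload 5.6 kg.
Tool frame: the origin (TCP) lies midway between the tips of the shut fingers; the grasp point (between the pads) lies 19 mm behind it; z points along the fingers, y is the direction in which the jaws open and shut (so a half turn about z gives the same grasp; the last joint's range is limited). The gripper opens to 85 mm and grips with 20 to 120 N. Pads are 22 mm wide; open, the fingers measure 114 mm over their backs; the gripper's body (76 mm by 85 mm) begins 54 mm behind the grasp point. The pads swing forward as they close: fully open they stand 13 mm farther back than shut.
Start: joints at [85.52, 14.616, 6.199, 0, -81.583, -16.306], TCP at [0.195, 0.514, 0.231] pointing down, gripper open.
Joint ranges: [-168.99, 168.99], [-69.2, 112.95], [-62.41, 85.93], [-164.36, 98.24], [-168.68, -3.75], [-174.98, 174.98]. Speed limits (degrees/s): [147.25, 147.25, 180, 180, 180, 180].

## Interface

Orientations are given as [roll, pitch, yaw] about the fixed x, y, z axes, in that order (R = Rz(yaw) Ry(pitch) Rx(roll)).
In Python, from plant import ctrl gives the robot as it stands.
- The arm moves only by the shell command python3 -m pendant 'ROWS' [FORCE]. ROWS is a JSON object of lists of equal length, an entry for each row: "angular": the turn, a rotation vector about the tool's x, y, z in rad, a list of three; "dp": the shift along the tool's x, y, z in m, a list of three; "jaw": the opening, from -1 (shut) to 1 (fully open). A call has exactly 5 rows; each row is the pose to reach, as a shift and turn from the pose measured when the call began, along the tool's axes at that moment; what a row does not reach only later rows make up. A row lasts 1/10 s, in which the tool goes at most 50 mm and 8.59 degrees, less where a joint would pass 70% of its speed; a pose out of reach is approached as far as the arm can. A call with a gripper value outside its range is refused whole. The fingers move at their own pace and stop on an object; FORCE is the grip in N (left out, the last holds). Time passes only in rows, so rows that repeat a pose let the fingers close, or fill a call up. It gives the time, the measured TCP pose, the force and the opening at its end, in the units of the state.
- ctrl.get_state(): the state, without advancing time (a new reading comes with each control period).
- ctrl.capture(name): name is "side" or "top"; returns the picture (420x560x3 uint8, red, green, blue); there is no depth.
- ctrl.calibration(name): a dict with "fov_y" (degrees; the focal length in pixels is half the picture's height over the tangent of half this angle, whatever the lens; pixels are square), "cx", "cy" (the principal point, pixels), "extrinsics" (4x4, takes a point from world to camera coordinates). Camera axes: x right, y up, looking along -z (the intrinsics and any distortion apply to the point x, -y, -z); pixel columns grow to the right and rows downward; lengths in m; the calibration is good to about 2 mm. A picture is of the moment at which its call begins. calibration takes no time and is no camera call.
- ctrl.job_done(): hands the job in, once; it reports no verdict.
The state is a dict: "time": time; "qpos": joint angles; "qd": joint speeds; "tau": joint torques, N m; "position": TCP position; "tcp_rot": TCP orientation; "contact_force": force on the tool from outside, world axes, zero at the start; "wrist_torque": the same for the moment, N m; "opening": finger opening in m.
Only numpy, scipy, OpenCV 4.12 (cv2) and the standard library are available. Lean on these libraries where they do the work, as an engineer would, in place of code of your own. Each camera call takes 0.05 s, during which the arm holds its last target.

## Task

Get the roof-tank pipe branch ready for painting: first turn the red valve lever from on (along the pipe) right round to its off stop (square across the pipe). Then take the blue snap cap (not the wider grey one), press it straight down onto the branch's upright open stub until it clicks, and do not let up after the click: keep pressing firmly until the rubber seal under the cap is squeezed more than half as far as it will go, and finish while the gripper is still on the cap pressing it down like that, without letting up. Leave the other things on the platform where they are.

Things in the scene. Friction and masses are not known exactly. Their poses are not given: they have to be found in the camera images.
- valve_lever (a joint): angle (rad) of the red quarter-turn valve lever: 0 = on (lever lies along the pipe, along the +y axis of manifold), 1.571 = off (lever lies across the pipe, along the -x axis of manifold). Grows anticlockwise seen from above. Sprung detents at both ends: held by about 0.3 N m, and from beyond about 45 degrees it springs to the off stop by itself
- valve_axis (a point): point on the lever's vertical turning axis, at the lever's mid height, 99 mm above the platform; its axes are those of manifold. The lever is a bar 14 mm high whose red grip is 18 mm wide and runs from 37 to 103 mm from this axis; 25 mm of free space between it and the pipe, 19 mm above the pipe's end fitting
- lever_grip (a point): middle of the red grip of the lever, 70 mm from the turning axis, at the lever's mid height; its y axis points outward along the lever and turns with it
- manifold: fixed pipe branch on a plywood board (100 x 340 x 18 mm): green pipe 33 mm thick along its y axis (fittings up to 48 mm), pipe centre 50 mm above the platform, with the brass valve at y = +100 mm and the upright white stub at y = -100 mm. Origin at the centre of the board's underside, z up
- stub_seat (a point): on the upright stub's axis, at the top of the black rubber seal when free, 98 mm above the platform; z up. White stub 37 mm thick, tapered top ending 23.5 mm above this point, four sprung snap nubs centred 9.5 mm above it. The cap meets the nubs with its foot about 16 mm above this point, the push rises to about 10 N, it clicks past at about 6 mm and draws down onto the seal about at this point
- seal (a joint): how far the black rubber seal ring (65 mm across, 12 mm thick) round the stub is squeezed down (m): 0 = free, 0.006 = as far as it goes; about 2 N per mm
- cap_center (a point): blue snap cap standing upright, loose, on the platform, open below: 60 mm diameter, 35 mm high, with a round grip knob 26 mm in diameter and 25 mm high on top (60 mm high in all); lip at its foot 43 mm wide inside. Site on its axis, half-way up, 30 mm above its foot: the knob runs from 5 to 30 mm above the point. z is the cap's axis, up. About 80 g
- spare_cap_center (a point): wider grey cap of the same form, 80 mm in diameter, knob the same; does not fit this stub, a bystander. Site on its axis 30 mm above its foot; the two caps may stand in each other's place
- bucket: closed white plastic bucket with lid, 196 mm across, 180 mm high; origin at the centre of its foot; leave alone
- stick_jar: glass jar 80 mm across with wooden stir sticks standing in it, about 200 mm high in all; origin at the centre of its foot; leave alone
- roller_frame: orange paint-roller frame lying flat, about 280 x 190 mm, 28 mm thick; leave alone
- hammer: black plastic hammer lying flat; leave alone
- putty_tin: closed tin 100 mm across, 110 mm high; origin at the centre of its foot; leave alone
There are look-alikes about, which are no part of the job. There is more than one size of the part that bears cap_center; the job needs the larger.

How it is judged (in metres and radians):
On the way, in this order (a step that is already met when the one before it is completed fails the run):
1. the valve lever is turned to its off stop (value of joint valve_lever above 1.45 rad), for 0.2 s.
2. with the valve off, the blue cap has clicked onto the stub (value of joint valve_lever above 1.45 rad and z of cap_center in the frame of stub_seat below 0.032 m and horizontal distance between cap_center and stub_seat below 0.005 m), for 0.1 s.
At the end, for the whole second after the job is handed in: the valve lever is off (over 1.45 rad); the blue cap is on the stub within 5 mm of its axis and upright within 0.09 rad; the robot's fingers still press it so that the seal stays squeezed by more than 3 mm (about 6 N) and the cap's foot is more than 2 mm below the free seal's top (value of joint valve_lever above 1.45 rad and horizontal distance between cap_center and stub_seat below 0.005 m and z of cap_center in the frame of stub_seat below 0.028 m and angle between cap_center's own z axis and vertical below 0.09 rad and value of joint seal above 0.003 m and contact force between the fingers and cap above 3 N and velocity of joint seal below 0.01 m/s); the arm keeps its last pose, push and grip.
It fails at once if a bystander is shifted by more than 30 mm or tipped (distance of any of spare_cap_center, bucket, stick_jar, roller_frame, hammer, putty_tin from where it was at the start of the episode above 0.03 m or angle between any of stick_jar, bucket, putty_tin's own z axis and vertical above 0.5 rad).
It also fails if it takes over 64 s, if anything falls off the work surface, if the arm or the gripper's body presses on something with over 40 N, if the wrist force passes 120 N, or if a joint passes its speed limit or range.

## Working session

There is one attempt and no reset: what is moved stays moved. The work goes in short steps, Python scripts to look and compute and a shell command to move; the robot and the scene stay as the last step left them, time stands still between calls to the robot, and variables do not carry over. Pictures are saved under pics/ and viewed, and the job is handed in when it is done.

```bash
mkdir -p pics; ls; python3 - <<'E'
from plant import ctrl
import cv2,json
s=ctrl.get_state();print(s)
for n in("side","top"):
    c=ctrl.calibration(n);print(n,c)
    cv2.imwrite(f"pics/{n}0.png",ctrl.capture(n)[:,:,::-1])
E
```

```text
pics
{'time': 0.0, 'qpos': array([ 8.55180172e+01,  1.46516670e+01,  6.12819702e+00, -2.83343800e-02,
       -8.15842979e+01, -1.63055324e+01]), 'qd': array([ 0.08302072,  0.04244462,  0.02262087, -0.02824272,  0.04240125,
        0.01897022]), 'tau': array([ 7.67865440e-04, -3.86625195e+01,  2.37939334e+01,  5.36497369e+00,
       -6.21784638e-03,  1.48380487e-06]), 'position': array([0.19496425, 0.51372311, 0.23038839]), 'tcp_rot': array([ 1.79888699e+02, -3.36274283e-03, -2.07916851e+01]), 'contact_force': array([0.49364658, 0.42263554, 0.07855862]), 'wrist_torque': array([-0.01055686,  0.0587744 ,  0.03799653]), 'opening': 0.08558710929698231}
side {'fov_y': 42.550220261987256, 'cx': 273.9688575740993, 'cy': 210.62218348028077, 'extrinsics': array([[-0.97011907, -0.24128492,  0.02550625,  0.55560727],
       [ 0.13561454, -0.45206096,  0.8816176 , -0.17564883],
       [-0.20119065,  0.85873307,  0.4712747 , -1.75344359],
       [ 0.        ,  0.        ,  0.        ,  1.        ]])}
top {'fov_y': 47.021291193124085, 'cx': 283.7571466284939, 'cy': 203.0079246005039, 'extrinsics': array([[ 0.0058541 , -0.99982716, -0.01764574,  0.01916769],
       [ 0.99565008,  0.00418694,  0.09307736, -0.57962512],
       [-0.09298739, -0.01811387,  0.9955025 , -1.4350829 ],
       [ 0.        ,  0.        ,  0.        ,  1.        ]])}
```

View pics/side0.png

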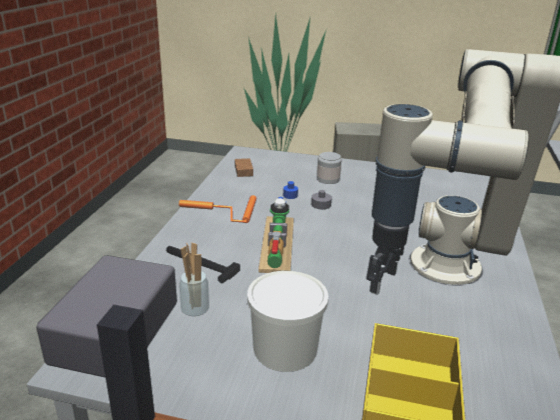

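View pics/top0.png

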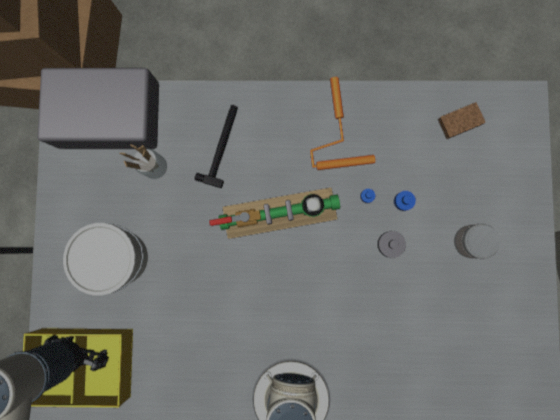

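```bash
python3 - <<'E'
import cv2
t=cv2.imread("pics/top0.png");s=cv2.imread("pics/side0.png")
cv2.imwrite("pics/tc.png",cv2.resize(t[150:270,200:430],None,fx=3.4,fy=3.4,interpolation=cv2.INTER_CUBIC))
cv2.imwrite("pics/sc.png",cv2.resize(s[145:285,220:360],None,fx=4.2,fy=4.2,interpolation=cv2.INTER_CUBIC))
E
```

```text
(no output)
```

View pics/tc.png

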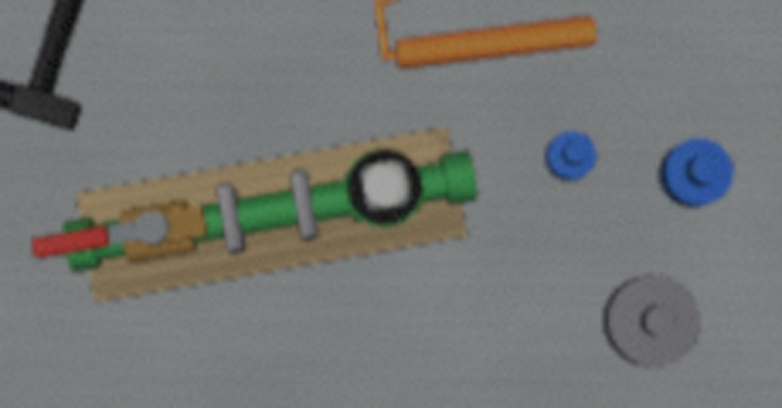

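View pics/sc.png

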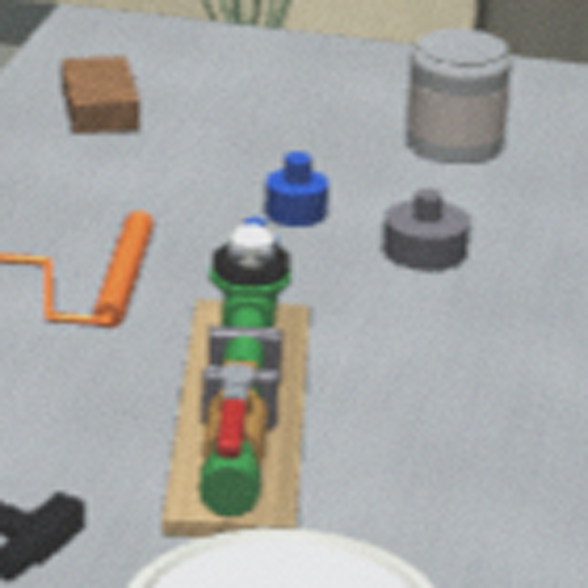

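```bash
cat > h.py <<'E'
import numpy as np,cv2
from plant import ctrl
def cam(n):
    c=ctrl.calibration(n);f=210/np.tan(np.radians(c["fov_y"]/2));E=np.array(c["extrinsics"]);return f,c["cx"],c["cy"],E
def ray(n,u,v):
    f,cx,cy,E=cam(n);d=np.array([(u-cx)/f,-(v-cy)/f,-1.]);R=E[:3,:3];return -R.T@E[:3,3],R.T@d
def onz(n,u,v,z):
    o,d=ray(n,u,v);return o+d*(z-o[2])/d[2]
def proj(n,p):
    f,cx,cy,E=cam(n);q=E[:3,:3]@np.array(p)+E[:3,3];return cx+f*q[0]/-q[2],cy-f*q[1]/-q[2]
def tri(u1,v1,u2,v2):
    a,d=ray("top",u1,v1);b,e=ray("side",u2,v2)
    d=d/np.linalg.norm(d);e=e/np.linalg.norm(e)
    s,t=np.linalg.lstsq(np.c_[d,-e],b-a,rcond=None)[0];return (a+s*d+b+t*e)/2,np.linalg.norm(a+s*d-b-t*e)
def blobs(im,lo,hi,box=None,mn=15):
    h=cv2.cvtColor(im,cv2.COLOR_BGR2HSV);m=cv2.inRange(h,np.array(lo),np.array(hi))
    if box: k=np.zeros_like(m);x0,y0,x1,y1=box;k[y0:y1,x0:x1]=1;m=m*k
    n,l,st,c=cv2.connectedComponentsWithStats(m)
    return [(c[i].round(2),st[i]) for i in range(1,n) if st[i][4]>=mn],m
E
python3 - <<'E'
from h import *
t=cv2.imread("pics/top0.png");s=cv2.imread("pics/side0.png")
for n,im,b in(("top",t,(180,150,430,270)),("side",s,(220,145,360,285))):
    for nm,lo,hi in(("blue",(105,120,60),(125,255,255)),("red",(0,140,90),(6,255,255)),("white",(0,0,165),(180,45,255)),("green",(45,100,40),(85,255,255)),("black",(0,0,0),(180,255,45))):
        print(n,nm,[(list(c),list(map(int,st))) for c,st in blobs(im,lo,hi,b)[0]])
E
```

```text
top blue [([np.float64(367.58), np.float64(195.39)], [361, 189, 14, 14, 155]), ([np.float64(404.55), np.float64(200.34)], [395, 191, 20, 19, 311])]
top red [([np.float64(220.52), np.float64(220.64)], [210, 217, 22, 8, 108])]
top white []
top green [([np.float64(331.52), np.float64(202.34)], [323, 195, 17, 14, 185]), ([np.float64(297.84), np.float64(208.65)], [292, 203, 15, 12, 115]), ([np.float64(278.04), np.float64(211.9)], [270, 206, 17, 12, 156]), ([np.float64(261.95), np.float64(214.95)], [258, 210, 7, 11, 44]), ([np.float64(226.9), np.float64(225.13)], [220, 222, 16, 7, 62])]
top black [([np.float64(215.67), np.float64(163.25)], [208, 150, 16, 30, 181]), ([np.float64(199.7), np.float64(177.13)], [195, 174, 10, 8, 54]), ([np.float64(220.04), np.float64(182.79)], [217, 180, 6, 8, 24]), ([np.float64(312.3), np.float64(205.63)], [303, 195, 21, 20, 128])]
side blue [([np.float64(290.17), np.float64(190.32)], [284, 181, 14, 18, 180])]
side red [([np.float64(274.76), np.float64(245.95)], [272, 240, 7, 13, 66])]
side white [([np.float64(291.49), np.float64(216.71)], [220, 145, 140, 140, 14858]), ([np.float64(276.21), np.float64(233.38)], [273, 232, 7, 4, 24])]
side green [([np.float64(279.13), np.float64(216.7)], [271, 210, 18, 13, 115]), ([np.float64(277.59), np.float64(228.02)], [274, 225, 8, 7, 41]), ([np.float64(274.59), np.float64(257.9)], [269, 250, 12, 17, 103])]
side black []
```

```bash
python3 - <<'E'
from h import *
np.set_printoptions(precision=4,suppress=True)
t=cv2.imread("pics/top0.png").astype(int)
g=t.sum(2)
# stub white
sub=(g[192:220,298:328]>430); sat=(t.max(2)-t.min(2))[192:220,298:328]<45
m=(sub&sat).astype(np.uint8)
n,l,st,c=cv2.connectedComponentsWithStats(m)
for i in range(1,n):
    if st[i][4]>20: print("white",c[i]+[298,192],st[i])
i=1+np.argmax(st[1:,4]); u,v=c[i]+[298,192]
print("stub",onz("top",u,v,.1215))
h=cv2.cvtColor(t.astype(np.uint8),cv2.COLOR_BGR2HSV)
dark=((g<200)&(h[:,:,1]<150)).astype(np.uint8)
k=np.zeros_like(dark);k[190:222,296:330]=1;dark*=k
cs,_=cv2.findContours(dark,cv2.RETR_EXTERNAL,cv2.CHAIN_APPROX_NONE)
c=max(cs,key=cv2.contourArea);(u,v),r=cv2.minEnclosingCircle(c);print("ring",u,v,r,cv2.fitEllipse(c));e=cv2.fitEllipse(c)[0];print(onz("top",*e,.098))
for nm,u,v,z in(("cap body",404.55,200.34,.03),("lever",220.5,220.6,.106),("camera",0,0,0)):print(nm,onz("top",u,v,z))
print("cam",ray("top",0,0)[0],ray("side",0,0)[0])
for nm,(u,v) in(("capknob side",(0,0)),):pass
# 1D grey crops
cv2.imwrite("pics/cap.png",cv2.resize(t[185:215,390:422].astype(np.uint8),None,fx=16,fy=16,interpolation=cv2.INTER_NEAREST))
cv2.imwrite("pics/stub.png",cv2.resize(t[185:225,205:345].astype(np.uint8),None,fx=5.7,fy=5.7,interpolation=cv2.INTER_NEAREST))
E
```

```text
white [312.6634 204.0297] [ 10   7  11  11 101]
stub [ 0.5682 -0.0615  0.1215]
ring 314.9117736816406 206.3235321044922 14.104557991027832 ((313.23480224609375, 204.96170043945312), (20.700931549072266, 25.25372314453125), 88.21595764160156)
[ 0.5676 -0.0641  0.098 ]
cap body [ 0.5889 -0.3418  0.03  ]
lever [0.5208 0.2014 0.106 ]
camera [1.2403 0.9481 0.    ]
cam [ 0.4435 -0.0044  1.4829] [0.21   1.5604 0.967 ]
```

View pics/cap.png

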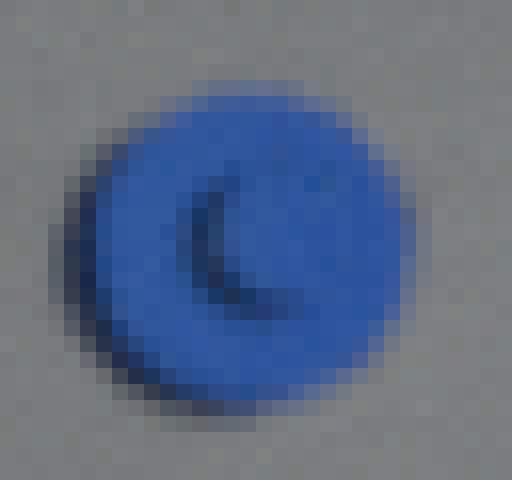

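View pics/stub.png

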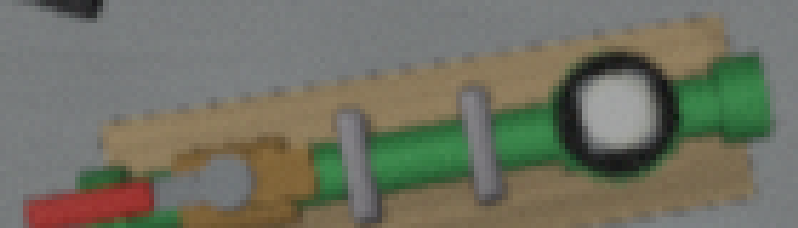

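```bash
cat >> h.py <<'E'
from scipy.spatial.transform import Rotation as Ro
def go(target,yaw=None):
    s=ctrl.get_state();p=np.array(s["position"]);R=Ro.from_euler("xyz",s["tcp_rot"],degrees=True)
    yaw=s["tcp_rot"][2] if yaw is None else yaw
    Rt=Ro.from_euler("xyz",[180,0,yaw],degrees=True)
    print("t",round(s["time"],2),"pos",p.round(4),"rot",s["tcp_rot"].round(2),"F",s["contact_force"].round(1),"open",round(s["opening"],4),"q",s["qpos"].round(1))
    print("dp",R.inv().apply(np.array(target)-p).round(4),"ang",(R.inv()*Rt).as_rotvec().round(4))
E
python3 - <<'E'
from h import *
np.set_printoptions(precision=4,suppress=True)
t=cv2.imread("pics/top0.png");s=cv2.imread("pics/side0.png")
def circ(im,u,v,chan,rmin,rmax,thr,sec=None):
    pts=[]
    for a in np.radians(np.arange(0,360,6)):
        rr=np.arange(rmin,rmax,.1)
        x=(u+rr*np.cos(a)).astype(np.float32)[None];y=(v+rr*np.sin(a)).astype(np.float32)[None]
        p=cv2.remap(chan.astype(np.float32),x,y,cv2.INTER_LINEAR)[0]
        d=np.gradient(cv2.blur(p[None],(7,1))[0]);i=np.argmax(np.abs(d));pts.append((x[0,i],y[0,i]))
    pts=np.array(pts);A=np.c_[2*pts,np.ones(len(pts))]
    w=np.ones(len(pts))
    for _ in range(10):
        q=np.linalg.lstsq(A*w[:,None],(pts**2).sum(1)*w,rcond=None)[0]
        r=np.sqrt(q[2]+q[:2]@q[:2]);e=np.linalg.norm(pts-q[:2],axis=1)-r;w=1/(1+(e/.4)**2)
    return q[:2],r,np.abs(e).mean()
B=t[:,:,0].astype(int)-t[:,:,2];G=t.sum(2)
c=circ(t,405.2,200,B,7.5,12,0);print("cap",c,onz("top",*c[0],.035), "diam",2*c[1]*1.445/482.7)
c=circ(t,312.7,204,G,3,8,0);print("stub",c,onz("top",*c[0],.1215))
c=circ(t,312.7,204.2,-G,9,13,0);print("ring",c,onz("top",*c[0],.098))
# side: cap knob and stub tops
print("proj cap", [proj("side",(0.589,-.343,z)) for z in (0,.035,.06)],[proj("top",(0.589,-.343,z)) for z in (0,.035,.06)])
print("proj stub", [proj("side",(0.5675,-.062,z)) for z in (.098,.1215)])
go((.560,.208,.2))
E
```

```text
cap (array([405.0776, 200.1666]), np.float64(9.811106658914419), np.float64(0.19969094947075205)) [ 0.5889 -0.3422  0.035 ] diam 0.058740622010073906
stub (array([313.0787, 203.784 ]), np.float64(6.892059981713935), np.float64(0.2700614509533251)) [ 0.5689 -0.0626  0.1215]
ring (array([312.7, 204.2]), np.float64(9.000048568087369), np.float64(4.889537913121226e-05)) [ 0.5698 -0.0625  0.098 ]
proj cap [(np.float64(290.63947311617284), np.float64(195.86408898696519)), (np.float64(290.9913023501458), np.float64(188.01065812097218)), (np.float64(291.2459323114981), np.float64(182.32688143388694))] [(np.float64(402.69576507878094), np.float64(201.2585588819575)), (np.float64(405.35038151930564), np.float64(200.13105891879601)), (np.float64(407.3260760187576), np.float64(199.29191867942117))]
proj stub [(np.float64(280.4486460115947), np.float64(206.09440426210875)), (np.float64(280.66061557486717), np.float64(200.07183485843385))]
t 0.1 pos [0.195  0.5138 0.2305] rot [179.9   -0.01 -20.79] F [-0.9 -0.5 -0.2] open 0.0853 q [ 85.5  14.6   6.1  -0.  -81.6 -16.3]
dp [0.4498 0.1563 0.0308] ang [ 0.0017 -0.0001 -0.    ]
```

```bash
python3 -m pendant '{"dp":[[0.03,0.01,-0.03],[0.07,0.02,-0.03],[0.11,0.035,-0.03],[0.155,0.05,-0.03],[0.20,0.068,-0.03]],"angular":[[0,0,0],[0,0,0],[0,0,0],[0,0,0],[0,0,0]],"jaw":[-1,-1,-1,-1,-1]}' 40
python3 - <<'E'
from h import *
go((.562,.208,.2))
E
```

```text
time: 0.6
position: [0.3587, 0.378, 0.2602]
tcp_rot: [179.9, 0.0, -20.7]
contact_force: [0.4, 1.1, -0.4]
opening: 0.0121
t 0.6 pos [0.3587 0.378  0.2602] rot [ 1.7986e+02  1.0000e-02 -2.0750e+01] F [ 0.4  1.1 -0.4] open 0.0121 q [ 63.7  11.    5.7   0.  -84.8   5.5]
dp [0.2503 0.0868 0.0603] ang [0.0025 0.0002 0.    ]
```

```bash
python3 -m pendant '{"dp":[[0.045,0.015,0.0],[0.09,0.03,0.0],[0.14,0.048,0.02],[0.19,0.065,0.04],[0.235,0.081,0.055]],"angular":[[0,0,0],[0,0,0],[0,0,0],[0,0,0],[0,0,0]],"jaw":[-1,-1,-1,-1,-1]}' 40
python3 -m pendant '{"dp":[[0.016,0.006,0.01],[0.016,0.006,0.03],[0.016,0.006,0.05],[0.016,0.006,0.05],[0.016,0.006,0.05]],"angular":[[0,0,0],[0,0,0],[0,0,0],[0,0,0],[0,0,0]],"jaw":[-1,-1,-1,-1,-1]}'
python3 - <<'E'
from h import *
t=ctrl.capture("top");s=ctrl.capture("side")
cv2.imwrite("pics/a.png",np.hstack([cv2.resize(t[160:260,180:340,::-1],(640,400))[:,:400],cv2.resize(s[170:270,230:330,::-1],(400,400))]))
go((.562,.208,.085))
p=ctrl.get_state()["position"];print(proj("top",p),proj("side",p))
E
```

```text
time: 1.1
position: [0.5409, 0.2256, 0.2082]
tcp_rot: [179.8, 0.1, -20.7]
contact_force: [0.1, 0.4, 0.5]
opening: -0.0
time: 1.6
position: [0.5536, 0.214, 0.1583]
tcp_rot: [179.8, 0.1, -20.7]
contact_force: [0.7, 0.6, 0.6]
opening: -0.0002
t 1.7 pos [0.5542 0.2146 0.1596] rot [ 1.7991e+02 -2.0000e-02 -2.0710e+01] F [-0.5 -0.5  0.3] open -0.0 q [ 36.3  21.3   5.1   0.1 -73.9  33. ]
dp [0.0096 0.0033 0.0746] ang [ 0.0016 -0.0004 -0.    ]
(np.float64(213.08934515575606), np.float64(207.38101164000258)) (np.float64(263.972016221688), np.float64(229.70894366423636))
```

View pics/a.png

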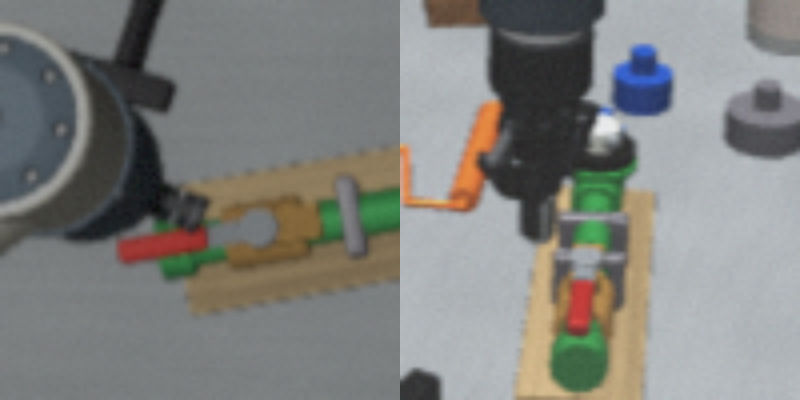

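```bash
python3 -m pendant '{"dp":[[0.01,0.003,0.02],[0.01,0.003,0.04],[0.01,0.003,0.06],[0.01,0.003,0.074],[0.01,0.003,0.074]],"angular":[[0,0,0],[0,0,0],[0,0,0],[0,0,0],[0,0,0]],"jaw":[-1,-1,-1,-1,-1]}'
python3 - <<'E'
from h import *
ax=np.array([.533,.134]);d0=np.array([-.176,.984])
s=ctrl.get_state();p=s["position"];R=Ro.from_euler("xyz",s["tcp_rot"],degrees=True)
go(p)
# finger on trailing side: lever angle a, radius 70, offset 18 mm behind
for a in (0,15,30,45,60,75,90):
    c,si=np.cos(np.radians(a)),np.sin(np.radians(a));d=np.array([c*d0[0]-si*d0[1],si*d0[0]+c*d0[1]]);n=np.array([-d[1],d[0]])
    q=ax+.068*d-.018*n
    print(a,q.round(3),R.inv().apply(np.r_[q,.085]-p).round(3))
E
```

```text
time: 2.2
position: [0.5617, 0.208, 0.0846]
tcp_rot: [179.8, 0.1, -20.7]
contact_force: [-0.6, 1.0, 0.6]
opening: -0.0001
t 2.2 pos [0.5617 0.208  0.0846] rot [ 1.7981e+02  7.0000e-02 -2.0700e+01] F [-0.6  1.   0.6] open -0.0001 q [ 35.3  24.9  -0.9   0.1 -64.5  34. ]
dp [0. 0. 0.] ang [0.0034 0.0013 0.    ]
0 [0.539 0.204] [-0.02   0.012 -0.   ]
15 [0.52  0.203] [-0.037  0.019 -0.   ]
30 [0.503 0.198] [-0.051  0.03  -0.   ]
45 [0.488 0.188] [-0.062  0.045 -0.   ]
60 [0.475 0.174] [-0.069  0.062 -0.   ]
75 [0.467 0.158] [-0.071  0.081 -0.   ]
90 [0.463 0.14 ] [-0.068  0.099  0.   ]
```

```bash
python3 -m pendant '{"dp":[[-0.02,0.012,0],[-0.037,0.019,0],[-0.051,0.03,0],[-0.062,0.045,0],[-0.067,0.056,0]],"angular":[[0,0,0],[0,0,0],[0,0,0],[0,0,0],[0,0,0]],"jaw":[-1,-1,-1,-1,-1]}'
python3 - <<'E'
from h import *
t=ctrl.capture("top");s=ctrl.capture("side")
cv2.imwrite("pics/b.png",np.hstack([cv2.resize(t[160:260,180:340,::-1],(640,400))[:,:400],cv2.resize(s[170:270,230:330,::-1],(400,400))]))
go((.467,.158,.085))
E
```

```text
time: 2.7
position: [0.4793, 0.1797, 0.0869]
tcp_rot: [180.0, -0.0, -20.6]
contact_force: [0.2, 0.7, -0.1]
opening: 0.0001
t 2.8 pos [0.4788 0.1788 0.0863] rot [ 1.7988e+02  3.0000e-02 -2.0690e+01] F [-0.1  0.4  0.5] open 0.0 q [ 38.1  15.7 -14.4   0.  -60.   31.2]
dp [-0.0037  0.0237  0.0013] ang [0.0021 0.0005 0.    ]
```

View pics/b.png

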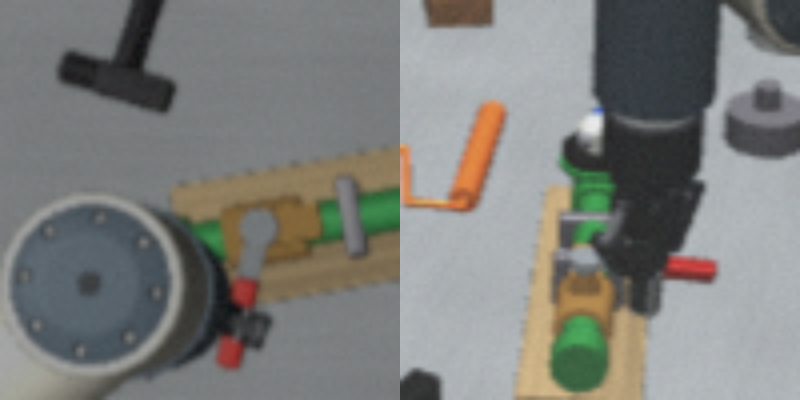

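```bash
python3 -m pendant '{"dp":[[-0.003,0.012,0],[-0.003,0.024,0],[-0.002,0.034,0],[0,0.04,0],[0,0.04,0]],"angular":[[0,0,0],[0,0,0],[0,0,0],[0,0,0],[0,0,0]],"jaw":[-1,-1,-1,-1,-1]}'
python3 - <<'E'
from h import *
t=ctrl.capture("top");s=ctrl.capture("side")
cv2.imwrite("pics/c.png",np.hstack([cv2.resize(t[160:260,180:340,::-1],(640,400))[:,:400],cv2.resize(s[170:270,230:330,::-1],(400,400))]))
go((.467,.158,.085))
E
```

```text
time: 3.3
position: [0.4654, 0.1465, 0.0867]
tcp_rot: [-179.4, 0.1, -20.8]
contact_force: [-4.8, 20.9, -2.1]
opening: -0.0002
t 3.4 pos [0.4653 0.1465 0.0866] rot [-1.7949e+02  1.1000e-01 -2.0770e+01] F [-5.5 18.8 -0.8] open -0.0001 q [ 35.6  13.1 -17.8  -0.4 -58.8  33.8]
dp [-0.0025 -0.0113  0.0017] ang [-0.0089  0.0019 -0.    ]
```

View pics/c.png

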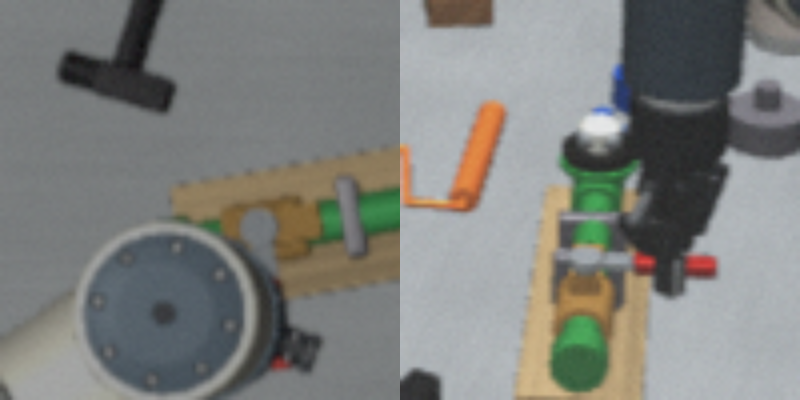

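```bash
python3 -m pendant '{"dp":[[-0.005,-0.02,0],[-0.01,-0.035,0],[-0.01,-0.04,-0.04],[-0.01,-0.04,-0.08],[-0.01,-0.04,-0.12]],"angular":[[0,0,0],[0,0,0],[0,0,0],[0,0,0],[0,0,0]],"jaw":[-1,-1,-1,-1,-1]}'
python3 -m pendant '{"dp":[[0.02,0.03,-0.04],[0.04,0.07,-0.04],[0.05,0.11,-0.04],[0.07,0.15,-0.04],[0.08,0.19,-0.04]],"angular":[[0,0,0],[0,0,0],[0,0,0],[0,0,0],[0,0,0]],"jaw":[0.2,0.2,0.2,0.2,0.2]}'
python3 - <<'E'
from h import *
t=ctrl.capture("top");s=ctrl.capture("side")
cv2.imwrite("pics/d.png",np.hstack([cv2.resize(t[160:260,180:340,::-1],(640,400))[:,:400],cv2.resize(s[170:270,230:330,::-1],(400,400))]))
go((.589,-.342,.15))
go((.589,-.342,.15),-80)
E
```

```text
time: 3.9
position: [0.4697, 0.1859, 0.2082]
tcp_rot: [-179.6, 0.1, -20.8]
contact_force: [1.0, 0.6, 0.2]
opening: 0.0004
time: 4.4
position: [0.4771, -0.0226, 0.2464]
tcp_rot: [-179.6, 0.1, -20.8]
contact_force: [0.4, 0.7, 0.1]
opening: 0.0518
t 4.5 pos [ 0.4764 -0.0245  0.2467] rot [-1.7969e+02  1.3000e-01 -2.1030e+01] F [0.7 1.2 0.1] open 0.0509 q [ 15.7   6.   -2.   -0.3 -81.8  53.3]
dp [0.2193 0.2564 0.0948] ang [-0.0055  0.0023 -0.    ]
t 4.5 pos [ 0.4764 -0.0245  0.2467] rot [-1.7969e+02  1.3000e-01 -2.1030e+01] F [0.7 1.2 0.1] open 0.0509 q [ 15.7   6.   -2.   -0.3 -81.8  53.3]
dp [0.2193 0.2564 0.0948] ang [-0.0038  0.0049  1.0292]
```

View pics/d.png

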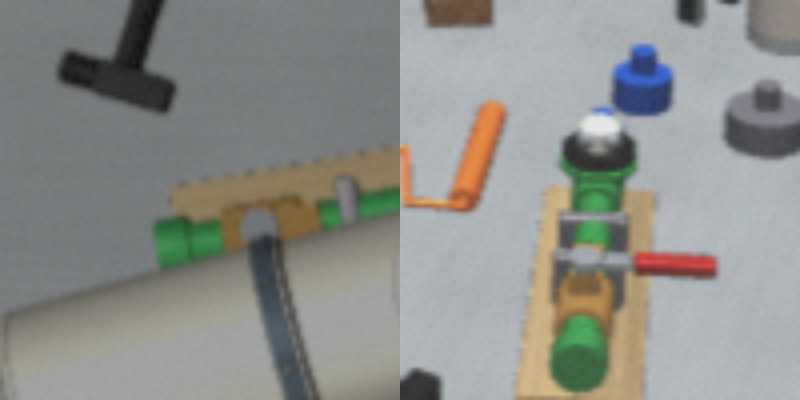

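```bash
python3 -m pendant '{"dp":[[0.03,0.035,0],[0.06,0.07,0],[0.09,0.105,0.0],[0.12,0.14,0],[0.15,0.175,0]],"angular":[[0,0,0],[0,0,0],[0,0,0],[0,0,0],[-0.005,0.002,0]],"jaw":[0.15,0.15,0.15,0.15,0.15]}'
python3 -m pendant '{"dp":[[0.03,0.035,0.02],[0.06,0.07,0.06],[0.07,0.082,0.1],[0.07,0.082,0.12],[0.07,0.082,0.12]],"angular":[[0,0,0],[0,0,0],[0,0,0],[0,0,0],[0,0,0]],"jaw":[0.15,0.15,0.15,0.15,0.15]}'
python3 - <<'E'
from h import *
t=ctrl.capture("top");s=ctrl.capture("side")
cv2.imwrite("pics/e.png",np.hstack([cv2.resize(t[150:250,330:430,::-1],(400,400)),cv2.resize(s[145:245,240:340,::-1],(400,400))]))
go((.589,-.342,.037))
for i in(-1,0,1):
    pass
p=ctrl.get_state()["position"];print(proj("top",p),proj("side",p), proj("side",(.589,-.342,.06)))
E
```

```text
time: 5.0
position: [0.5539, -0.2435, 0.2451]
tcp_rot: [180.0, 0.1, -21.0]
contact_force: [1.0, 1.1, 0.7]
opening: 0.0493
time: 5.5
position: [0.5871, -0.3445, 0.119]
tcp_rot: [-180.0, 0.7, -21.1]
contact_force: [0.1, 0.9, -0.4]
opening: 0.0486
t 5.6 pos [ 0.59   -0.3452  0.1257] rot [ 1.7994e+02  6.0000e-02 -2.1000e+01] F [0.7 0.2 0.6] open 0.0492 q [-17.2  32.3  17.7   0.1 -75.5  86.2]
dp [-0.0019 -0.0027  0.0887] ang [0.0011 0.0011 0.    ]
(np.float64(413.6281725309714), np.float64(196.6064804199771)) (np.float64(291.80781858190494), np.float64(166.84998000481738)) (np.float64(291.1919908735703), np.float64(182.42958070817286))
```

View pics/e.png

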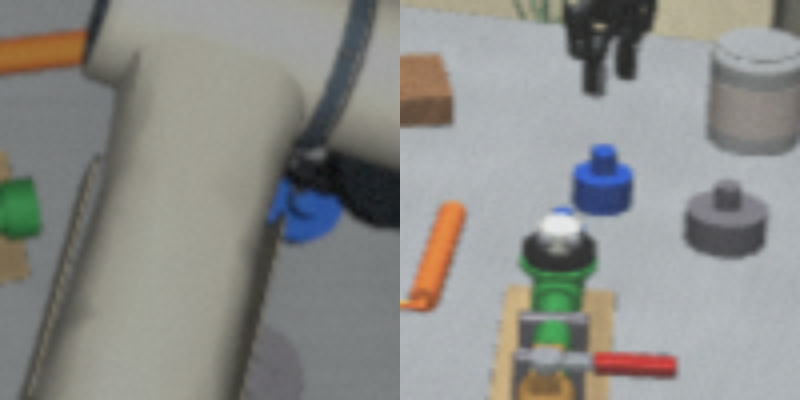

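```bash
python3 -m pendant '{"dp":[[-0.002,-0.003,0.02],[-0.002,-0.003,0.04],[-0.002,-0.003,0.06],[-0.002,-0.003,0.078],[-0.002,-0.003,0.087]],"angular":[[0,0,0],[0,0,0],[0,0,0],[0,0,0],[0,0,0]],"jaw":[0.1,0.1,0.1,0.1,0.1]}'
python3 - <<'E'
from h import *
s=ctrl.capture("side")
cv2.imwrite("pics/f.png",cv2.resize(s[145:215,250:330,::-1],(640,560)))
go((.589,-.342,.0365))
E
```

```text
time: 6.1
position: [0.59, -0.3411, 0.0401]
tcp_rot: [179.9, -0.1, -20.9]
contact_force: [0.3, 0.0, 0.8]
opening: 0.0469
t 6.15 pos [ 0.5894 -0.3409  0.0387] rot [ 1.7994e+02  4.0000e-02 -2.0940e+01] F [-0.4  0.3 -2.3] open 0.047 q [-16.9  35.4   9.9   0.1 -64.6  85.9]
dp [0.     0.0011 0.0022] ang [0.001  0.0007 0.    ]
```

View pics/f.png

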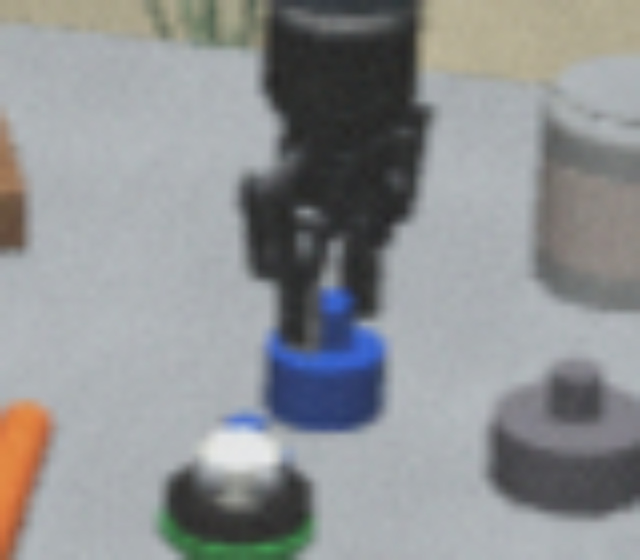

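```bash
python3 -m pendant '{"dp":[[0,0.001,0.002],[0,0.001,0.002],[0,0.001,0.002],[0,0.001,0.002],[0,0.001,0.002]],"angular":[[0,0,0],[0,0,0],[0,0,0],[0,0,0],[0,0,0]],"jaw":[0,-0.3,-0.6,-1,-1]}' 80
python3 -m pendant '{"dp":[[0,0,0],[0,0,0],[0,0,0],[0,0,0],[0,0,0]],"angular":[[0,0,0],[0,0,0],[0,0,0],[0,0,0],[0,0,0]],"jaw":[-1,-1,-1,-1,-1]}'
python3 - <<'E'
from h import *
go((.589,-.342,.0365))
E
```

```text
time: 6.65
position: [0.5901, -0.3423, 0.0386]
tcp_rot: [179.9, -0.1, -20.9]
contact_force: [0.1, 1.2, 5.4]
opening: 0.0236
time: 7.15
position: [0.5902, -0.3423, 0.0387]
tcp_rot: [179.9, -0.1, -20.9]
contact_force: [-0.8, 0.3, 1.7]
opening: 0.0234
t 7.15 pos [ 0.5902 -0.3423  0.0387] rot [ 1.7992e+02 -1.4000e-01 -2.0920e+01] F [-0.8  0.3  1.7] open 0.0234 q [-17.   35.4   9.9   0.1 -64.4  86. ]
dp [-0.0012  0.0002  0.0022] ang [ 0.0013 -0.0025 -0.    ]
```

```bash
python3 -m pendant '{"dp":[[0,0,-0.03],[0,0,-0.07],[0,0,-0.11],[0,0,-0.14],[0,0,-0.15]],"angular":[[0,0,0],[0,0,0],[0,0,0],[0,0,0],[0,0,0]],"jaw":[-1,-1,-1,-1,-1]}'
python3 - <<'E'
from h import *
s=ctrl.capture("side")
cv2.imwrite("pics/g.png",cv2.resize(s[125:215,250:330,::-1],(533,600)))
go((.5687,-.0625,.195))
E
```

```text
time: 7.65
position: [0.591, -0.3428, 0.1927]
tcp_rot: [179.9, -0.5, -20.9]
contact_force: [-0.0, 0.6, 0.0]
opening: 0.0236
t 7.7 pos [ 0.5909 -0.3427  0.1924] rot [179.9   -0.46 -20.92] F [1.1 0.5 0.5] open 0.0231 q [-17.   30.4  24.3   0.1 -83.4  86. ]
dp [-0.1208 -0.2538 -0.0041] ang [ 0.0018 -0.0081 -0.    ]
```

View pics/g.png

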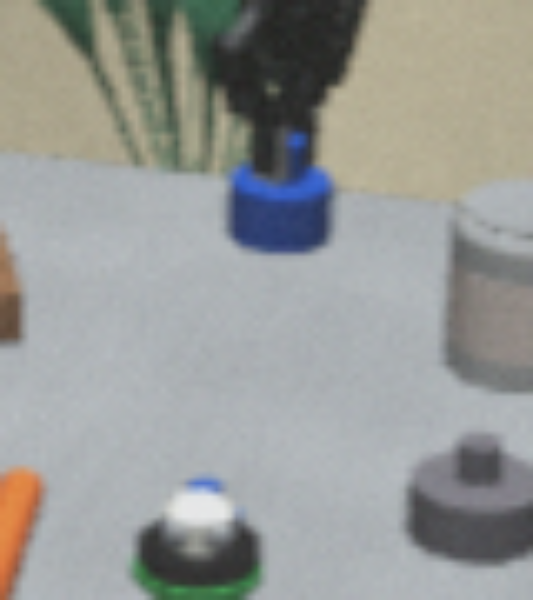

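```bash
python3 -m pendant '{"dp":[[-0.018,-0.037,-0.01],[-0.036,-0.075,-0.01],[-0.054,-0.113,-0.01],[-0.072,-0.151,-0.01],[-0.09,-0.19,-0.005]],"angular":[[0,0,0],[0,0,0],[0,0,0],[0,0,0],[0,-0.008,0]],"jaw":[-1,-1,-1,-1,-1]}'
python3 -m pendant '{"dp":[[-0.015,-0.03,0],[-0.025,-0.055,0],[-0.03,-0.063,0],[-0.03,-0.063,0],[-0.03,-0.063,0]],"angular":[[0,0,0],[0,0,0],[0,0,0],[0,0,0],[0,0,0]],"jaw":[-1,-1,-1,-1,-1]}'
python3 - <<'E'
from h import *
t=ctrl.capture("top");s=ctrl.capture("side")
cv2.imwrite("pics/t1.png",t[:,:,::-1]);cv2.imwrite("pics/s1.png",s[:,:,::-1])
cv2.imwrite("pics/h.png",np.hstack([cv2.resize(t[150:250,250:350,::-1],(400,400)),cv2.resize(s[150:250,230:330,::-1],(400,400))]))
go((.5695,-.0625,.195))
E
```

```text
time: 8.2
position: [0.5736, -0.1314, 0.1948]
tcp_rot: [179.9, 0.1, -20.9]
contact_force: [1.0, 0.7, -0.2]
opening: 0.0233
time: 8.7
position: [0.5677, -0.0625, 0.1939]
tcp_rot: [179.8, 0.2, -21.0]
contact_force: [0.1, -1.5, -0.7]
opening: 0.0234
t 8.8 pos [ 0.5679 -0.063   0.1943] rot [ 1.7985e+02  1.5000e-01 -2.1020e+01] F [ 0.2  0.4 -0.6] open 0.0235 q [  9.4  17.9   5.3   0.1 -77.6  59.6]
dp [ 0.0013 -0.001  -0.0007] ang [0.0027 0.0026 0.    ]
```

View pics/h.png

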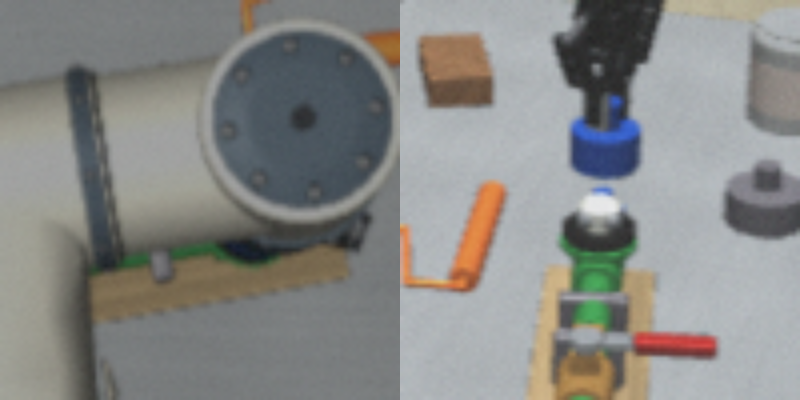

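```bash
python3 - <<'E'
from h import *
s=cv2.imread("pics/s1.png").astype(float)
def edges(sig,lo,hi):
    g=np.gradient(sig);return
B=s[:,:,0]-s[:,:,2];G=s.sum(2)
def cross(row,thr,above):
    m=(row>thr) if above else (row<thr)
    i=np.where(np.diff(m.astype(int)))[0]
    return [round(j+(thr-row[j])/(row[j+1]-row[j]),2) for j in i]
for r in range(181,194):print(r,"cap",cross(B[r,260:310],50,True))
for r in range(197,206):print(r,"white",cross(G[r,260:310],520,True), G[r,270:292].astype(int))
for r in range(203,214):print(r,"dark",cross(G[r,260:310],240,False))
E
```

```text
181 cap [np.float64(12.01), np.float64(16.48), np.float64(22.9), np.float64(29.77)]
182 cap [np.float64(12.09), np.float64(18.57), np.float64(21.68), np.float64(29.96)]
183 cap [np.float64(12.46), np.float64(29.64)]
184 cap [np.float64(13.0), np.float64(29.0)]
185 cap [np.float64(13.4), np.float64(28.33)]
186 cap [np.float64(13.31), np.float64(27.62)]
187 cap [np.float64(13.25), np.float64(27.38)]
188 cap [np.float64(13.17), np.float64(27.33)]
189 cap [np.float64(13.09), np.float64(27.25)]
190 cap [np.float64(13.21), np.float64(27.25)]
191 cap [np.float64(13.27), np.float64(27.22)]
192 cap [np.float64(13.86), np.float64(26.78)]
193 cap [np.float64(15.59), np.float64(25.6)]
197 white [np.float64(16.38), np.float64(23.69)] [549 545 542 538 533 532 532 500 439 425 409 393 424 496 531 528 527 537
 536 527 536 529]
198 white [np.float64(21.11), np.float64(23.98), np.float64(25.0), np.float64(25.0), np.float64(29.0), np.float64(29.0)] [549 540 534 533 529 535 541 584 557 576 600 531 427 465 521 520 521 536
 536 520 540 531]
199 white [np.float64(24.92), np.float64(25.12)] [540 536 532 543 
[... 1036 characters left out ...]
4 dark [np.float64(12.04), np.float64(13.43), np.float64(25.45), np.float64(26.3)]
205 dark [np.float64(10.96), np.float64(13.92), np.float64(24.89), np.float64(27.51)]
206 dark [np.float64(10.72), np.float64(14.85), np.float64(24.1), np.float64(27.78)]
207 dark [np.float64(10.7), np.float64(15.84), np.float64(22.32), np.float64(27.72)]
208 dark [np.float64(10.59), np.float64(17.02), np.float64(21.54), np.float64(27.98)]
209 dark [np.float64(10.63), np.float64(28.09)]
210 dark [np.float64(11.08), np.float64(27.86)]
211 dark [np.float64(11.33), np.float64(27.45)]
212 dark [np.float64(13.3), np.float64(25.42)]
213 dark [np.float64(13.33), np.float64(14.07), np.float64(24.98), np.float64(26.0)]
```

```bash
python3 -m pendant '{"dp":[[0.0022,-0.0016,0.005],[0.0022,-0.0016,0.014],[0.0022,-0.0016,0.022],[0.0022,-0.0016,0.03],[0.0022,-0.0016,0.033]],"angular":[[0.0027,0.0026,0],[0.0027,0.0026,0],[0.0027,0.0026,0],[0.0027,0.0026,0],[0.0027,0.0026,0]],"jaw":[-1,-1,-1,-1,-1]}'
python3 -m pendant '{"dp":[[0,0,0.002],[0,0,0.004],[0,0,0.006],[0,0,0.008],[0,0,0.008]],"angular":[[0,0,0],[0,0,0],[0,0,0],[0,0,0],[0,0,0]],"jaw":[-1,-1,-1,-1,-1]}'
python3 - <<'E'
from h import *
s=ctrl.capture("side")
cv2.imwrite("pics/s2.png",s[:,:,::-1])
cv2.imwrite("pics/i.png",cv2.resize(s[165:225,250:310,::-1],(600,600),interpolation=cv2.INTER_CUBIC))
go((.5705,-.0623,.152))
E
```

```text
time: 9.3
position: [0.5697, -0.0624, 0.1597]
tcp_rot: [180.0, 0.1, -21.0]
contact_force: [0.1, 0.0, -1.0]
opening: 0.0234
time: 9.8
position: [0.5701, -0.062, 0.152]
tcp_rot: [-180.0, 0.1, -21.0]
contact_force: [0.2, 2.1, -1.2]
opening: 0.0233
t 9.85 pos [ 0.5701 -0.062   0.152 ] rot [-1.7999e+02  8.0000e-02 -2.1020e+01] F [0.2 1.8 1.2] open 0.0235 q [  9.4  19.3   1.1  -0.  -71.8  59.6]
dp [0.0005 0.0001 0.    ] ang [-0.0001  0.0013 -0.    ]
```

View pics/i.png

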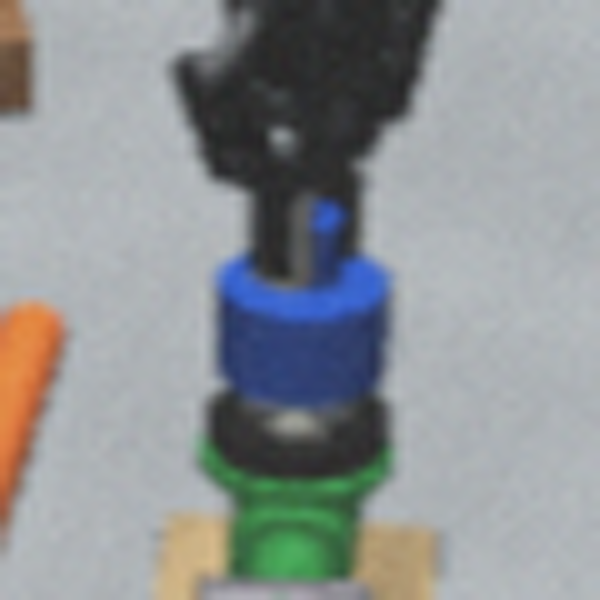

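```bash
python3 -m pendant '{"dp":[[0.0005,0,0.002],[0.0005,0,0.004],[0.0005,0,0.006],[0.0005,0,0.008],[0.0005,0,0.01]],"angular":[[0,0,0],[0,0,0],[0,0,0],[0,0,0],[0,0,0]],"jaw":[-1,-1,-1,-1,-1]}'
python3 - <<'E'
from h import *
go((.5705,-.0623,.137))
E
```

```text
time: 10.35
position: [0.571, -0.0619, 0.1436]
tcp_rot: [-179.9, -0.0, -21.0]
contact_force: [-2.0, 2.4, 2.0]
opening: 0.0238
t 10.35 pos [ 0.571  -0.0619  0.1436] rot [-1.7992e+02 -4.0000e-02 -2.1010e+01] F [-2.   2.4  2. ] open 0.0238 q [  9.4  19.6   0.2  -0.  -70.6  59.6]
dp [-0.0004  0.0006  0.0066] ang [-0.0014 -0.0008  0.    ]
```

```bash
python3 -m pendant '{"dp":[[0,0,0.002],[0,0,0.004],[0,0,0.006],[0,0,0.007],[0,0,0.007]],"angular":[[0,0,0],[0,0,0],[0,0,0],[0,0,0],[0,0,0]],"jaw":[-1,-1,-1,-1,-1]}'
python3 - <<'E'
from h import *
go((.5705,-.0623,.132))
E
```

```text
time: 10.85
position: [0.5705, -0.0619, 0.1361]
tcp_rot: [-180.0, 0.0, -21.0]
contact_force: [-1.0, 2.2, -3.0]
opening: 0.0235
t 10.85 pos [ 0.5705 -0.0619  0.1361] rot [-1.7995e+02  4.0000e-02 -2.1010e+01] F [-1.   2.2 -3. ] open 0.0235 q [  9.4  19.9  -0.5  -0.1 -69.6  59.6]
dp [0.0001 0.0004 0.0041] ang [-0.0008  0.0007 -0.    ]
```

```bash
python3 -m pendant '{"dp":[[0,0,0.001],[0,0,0.002],[0,0,0.003],[0,0,0.004],[0,0,0.0045]],"angular":[[0,0,0],[0,0,0],[0,0,0],[0,0,0],[0,0,0]],"jaw":[-1,-1,-1,-1,-1]}'
python3 -m pendant '{"dp":[[0,0,0.0005],[0,0,0.001],[0,0,0.001],[0,0,0.001],[0,0,0.001]],"angular":[[0,0,0],[0,0,0],[0,0,0],[0,0,0],[0,0,0]],"jaw":[-1,-1,-1,-1,-1]}'
python3 - <<'E'
from h import *
s=ctrl.capture("side")
cv2.imwrite("pics/s3.png",s[:,:,::-1])
cv2.imwrite("pics/j.png",cv2.resize(s[165:225,250:310,::-1],(600,600),interpolation=cv2.INTER_CUBIC))
go((.5705,-.0623,.131))
E
```

```text
time: 11.35
position: [0.571, -0.0622, 0.1327]
tcp_rot: [-180.0, -0.1, -21.0]
contact_force: [-3.3, 1.4, 8.2]
opening: 0.0235
time: 11.85
position: [0.5711, -0.0622, 0.1328]
tcp_rot: [-179.9, -0.1, -21.0]
contact_force: [-4.6, 2.5, 4.9]
opening: 0.0236
t 11.9 pos [ 0.5711 -0.0623  0.1328] rot [-1.7995e+02 -1.3000e-01 -2.0980e+01] F [-3.9  2.1  6.2] open 0.0234 q [  9.4  20.   -0.9   0.  -69.   59.6]
dp [-0.0006  0.0003  0.0018] ang [-0.0009 -0.0023  0.    ]
```

View pics/j.png

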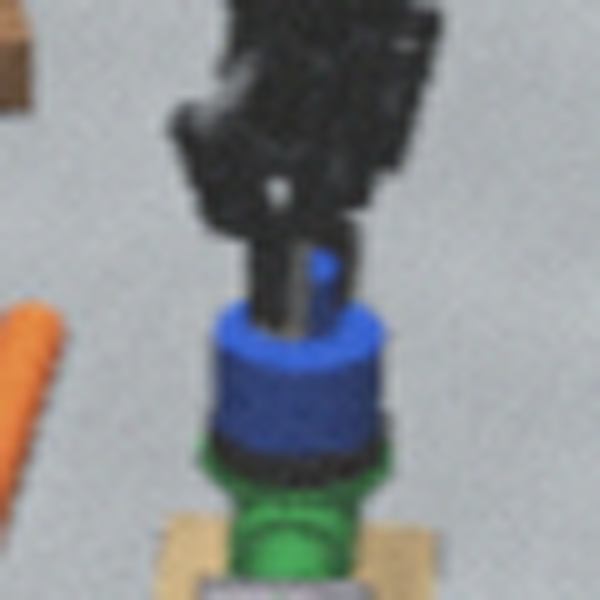

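```bash
python3 -m pendant '{"dp":[[-0.0005,0,0.002],[-0.0005,0,0.003],[-0.0005,0,0.004],[-0.0005,0,0.0045],[-0.0005,0,0.0045]],"angular":[[0,-0.002,0],[0,-0.002,0],[0,-0.002,0],[0,-0.002,0],[0,-0.002,0]],"jaw":[-1,-1,-1,-1,-1]}'
python3 - <<'E'
from h import *
s=ctrl.capture("side")
F=[]
cv2.imwrite("pics/s4.png",s[:,:,::-1])
go((.5705,-.0623,.131))
E
```

```text
time: 12.4
position: [0.5711, -0.0622, 0.1305]
tcp_rot: [-179.9, -0.2, -20.9]
contact_force: [-6.1, 3.8, 11.9]
opening: 0.0236
t 12.45 pos [ 0.5712 -0.0622  0.1305] rot [-1.7993e+02 -1.6000e-01 -2.0940e+01] F [-6.6  4.8 10.9] open 0.0238 q [  9.4  20.   -1.1   0.  -68.6  59.7]
dp [-0.0006  0.0003 -0.0005] ang [-0.0013 -0.0028  0.    ]
```

```bash
python3 -m pendant '{"dp":[[-0.001,0.0003,0.002],[-0.001,0.0003,0.003],[-0.001,0.0003,0.0032],[-0.001,0.0003,0.0032],[-0.001,0.0003,0.0032]],"angular":[[0,-0.003,0],[0,-0.003,0],[0,-0.003,0],[0,-0.003,0],[0,-0.003,0]],"jaw":[-1,-1,-1,-1,-1]}'
python3 - <<'E'
from h import *
for i in range(4):
    s=ctrl.capture("side");st=ctrl.get_state();print(st["contact_force"].round(1),st["position"].round(4),st["tcp_rot"].round(2))
t=ctrl.capture("top")
cv2.imwrite("pics/s5.png",s[:,:,::-1])
a=cv2.imread("pics/s2.png")[165:225,270-20:310];a=cv2.resize(a,(400,400),interpolation=cv2.INTER_CUBIC)
b=cv2.resize(s[165:225,250:310,::-1],(400,400),interpolation=cv2.INTER_CUBIC)
cv2.imwrite("pics/k.png",np.hstack([a,b]));cv2.imwrite("pics/top9.png",t[:,:,::-1])
for z in(.092,.127):print(proj("side",(.5711,-.0622,z)))
E
```

```text
time: 12.95
position: [0.5711, -0.0622, 0.1304]
tcp_rot: [-179.9, -0.2, -20.9]
contact_force: [-6.5, 4.1, 15.5]
opening: 0.0236
[-6.4  4.6 15. ] [ 0.5711 -0.0623  0.1305] [-179.88   -0.22  -20.89]
[-6.3  4.1 16. ] [ 0.5712 -0.0622  0.1305] [-179.88   -0.23  -20.89]
[-6.   4.8 14.7] [ 0.5711 -0.0623  0.1304] [-179.88   -0.22  -20.9 ]
[-6.8  3.5 15.7] [ 0.5712 -0.0622  0.1305] [-179.87   -0.23  -20.89]
(np.float64(279.40299254288607), np.float64(207.45599603171422))
(np.float64(279.7097160140365), np.float64(198.4901037285367))
```

View pics/k.png

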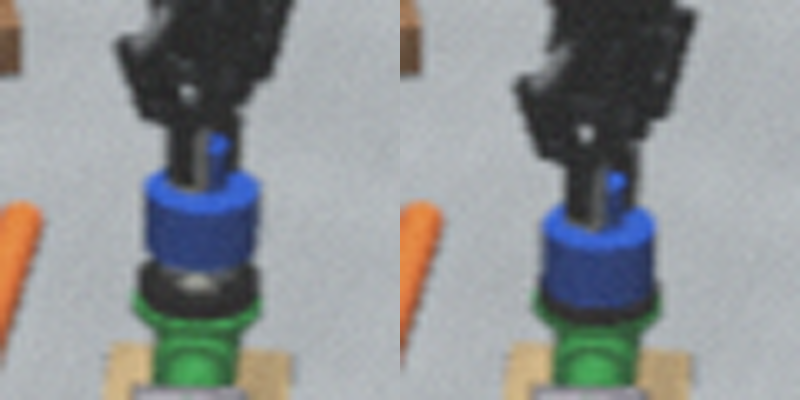

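View pics/s5.png

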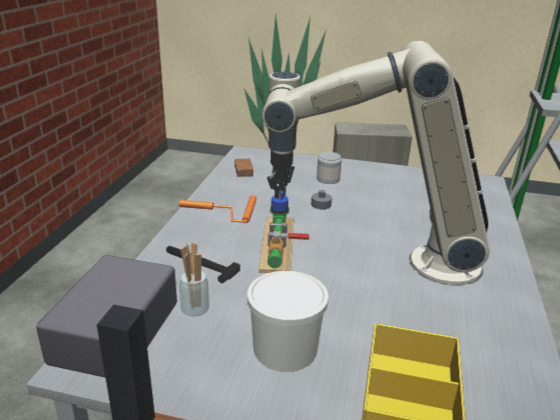

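View pics/top9.png

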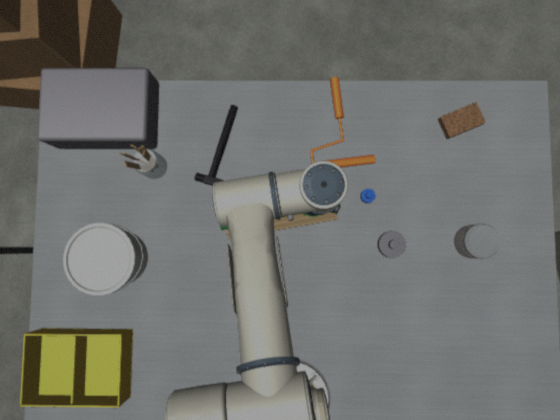

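```bash
python3 -c "
from plant import ctrl
print(ctrl.job_done());s=ctrl.get_state();print(s['time'],s['contact_force'],s['position'])"
```

```text
the job is handed in; nothing more can be done
None
the job is handed in; nothing more can be done
```

I turned the red lever to its off stop, pressed the larger blue cap onto the stub past its snap and down onto the seal. I then handed the job in at about 13 s with the gripper still pressing; it returns no verdict.

- **Lever:** I pushed it until the force rose to about 20 N at the stop. Later side views show it square across the pipe, and it stayed there after I let go.
- **Cap and seal:** The tool came down 6 mm past the height where the cap should meet the free seal. The last extra push raised the force from about 11 to 15 N with no further movement, so the seal looks fully squeezed. The last side picture shows only a thin black band of seal under an upright cap, with the gripper still on it.
- **Disagreements:** The two cameras differed by 1 to 3 mm on the stub's x position, so I aimed between them. A steady sideways force of about 8 N remained on the tool, so the cap is probably about 1 mm off the stub's axis, well within the 5 mm allowed. The top view could not confirm this, because the arm hid the cap.
- **Not checked directly:** I never saw the click itself. I inferred it from the pull-down in force and height.
- **Other things on the platform:** None of them looked moved in the final pictures.

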